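Shingle the washed soldering tiles along the drying tray

ROBOT

A 6-joint arm with a two-finger parallel gripper is mounted at the origin on the work surface. World frame = base frame: x ahead of the robot, y to its left, z up, the work surface at z = 0. Lengths are in m, angles in rad, forces in N, time in s.
With the tool pointing down it reaches from about 0.35 to 0.775 m from the base axis. Payload 5.5 kg.
Tool frame: the origin (TCP) lies midway between the tips of the shut fingers; the grasp point (between the pads) lies 19 mm behind it; z points along the fingers, y is the line along which they close (so a half turn about z gives the same grasp; the last joint's range is limited). The gripper opens to 85 mm and grips with 20 to 120 N. Pads are 22 mm wide; open, the fingers measure 114 mm over their backs; the gripper's body (76 mm by 85 mm) begins 54 mm behind the grasp point. The pads swing forward as they close: fully open they stand 13 mm farther back than shut.
Start: joints at [-1.37, 0.313, 0.046, 1.304, 0, 1.431], TCP at [0.192, -0.542, 0.231] pointing down, gripper open.
Joint ranges: [-2.76, 2.76], [-0.86, 1.69], [-1.03, 1.26], [-2.2, 2.34], [-1.47, 1.5], [-3.14, 3.14]. Speed limits (rad/s): [2.57, 2.57, 3.14, 3.14, 3.14, 3.14].

INTERFACE

Orientations are given as a unit quaternion [w, x, y, z].
In Python, from workcell import manip gives the robot as it stands.
- The arm moves only by the tool drive_tool, never from a script. Its argument "motion" is a list that holds one entry, the list of rows, each a list of 6 numbers: the shift along the tool's x, y, z in mm, then the turn, a rotation vector about the tool's x, y, z in degrees. In form: [[[tx, ty, tz, ax, ay, az], ...]]. A call has 1 to 10 rows; each row shifts and turns the commanded pose from where the row before left it, along the tool's axes as they then stand; what a row does not reach is not made up. A row lasts 1/8 s, in which the tool goes at most 62.5 mm and 10.7 degrees, less where a joint would pass 70% of its speed; a pose out of reach is approached as far as the arm can. A call with a gripper value outside its range is refused whole. "fingers" is the opening, from 0 (shut) to 1 (fully open), set as the call begins (left out, the last holds). The fingers move at their own pace and stop on an object; "force" is the grip in N (left out, the last holds). Time passes only in rows, so rows that do not move let the fingers close. It gives the time, the measured TCP pose, the force, the opening and the grip force at its end, in the units of the state.
- manip.state(): the state, without advancing time (a new reading comes with each control period).
- manip.snapshot(name): name is "scene" or "top"; returns a dict with "img" (420x560x3 uint8, red, green, blue), "fx", "fy", "cx", "cy" (pixels), "view" (4x4, takes a point from world to camera coordinates). Camera axes: x right, y up, looking along -z (the intrinsics and any distortion apply to the point x, -y, -z); pixel columns grow to the right and rows downward; lengths in m; the calibration is good to about 2 mm. A picture is of the moment at which its call begins. There is no depth.
- manip.close_job(): hands the job in; it is judged then, once.
Trained networks look in the newest picture that a camera, given by its name, has taken for a name from the list of things; names that differ only in an ending like _2 or _b are one class to them, and where a whole thing is asked for, a point or a joint stands for the part that bears it (a point fixed in the world has none). Each returns a list of dicts, best first, with "confidence" (0 to 1); they miss things now and then, are a little off and sometimes report something else, mostly with a low value. They report only what shows in the picture. A call takes as long as a camera call. They do not tell look-alikes from the thing itself.
- manip.find_in(camera, thing): "rect" ([left, top, right, bottom] in pixels, round what is visible of it).
- manip.cut_out(camera, thing): "region" (420x560 bool, what is visible of it) and "rect" ([left, top, right, bottom] in pixels, round what is visible of it).
- manip.place_of(camera, thing): "uv" ([column, row] in pixels: a listed point, or the origin of a listed thing).
The state is a dict: "time": time; "joint_pos": joint angles; "joint_velocities": joint speeds; "joint_torque": joint torques, N m; "tool_pos": TCP position; "ee_rot": TCP orientation; "ft_force": force on the tool from outside, world axes, zero at the start; "moment": the same for the moment, N m; "grip_width": finger opening in m; "gripper_force": force on a finger pad.
Only numpy, scipy, OpenCV 4.12 (cv2) and the standard library are available. Lean on these libraries where they do the work, as an engineer would, in place of code of your own. Each camera call takes 0.05 s, during which the arm holds its last target. There are 200 camera calls.

TASK

Set out the three full-size soldering tiles to dry, shingled in one straight line along the metal drying tray: the tile lying askew in the tray goes flat, square and flush in the tray's fence corner; the tile lying on the bench goes next, leaning on it and overlapping it by about a third of a tile's length; and the full-size tile from the rack goes last, overlapping the second one in the same way. The rack tile stands on edge, so first lay it flat on the cork pad, let go of it, and pick it up again from there. Leave the half tile in the rack and everything else on the bench where it is.

Things in the scene. Friction and masses are not known exactly. Their poses are not given: they have to be found in the camera images.
- tray: Fixed dark steel drying tray, a plate 200 x 104 mm, its floor 6 mm above the bench. Origin: centre of its underside; x along the tray, away from the fenced end; z up. End fence across the -x end, inner face at x = -94 mm; short side fence, inner face at y = +22 mm, from x = -94 to -64 mm, 6 mm thick. Bare metal fences 12 mm above the floor; other sides are open.
- tray_corner (a point): The inner fence corner, on the tray floor, axes as the tray's (tray x -94, y +22 mm). A tile flush in it, length along x, has its centre 34 mm along +x and 22 mm along -y from here. The shingled line runs on from that centre along +x; each further tile rests its front (+x) edge on the tray floor and its underside on the front edge of the one before.
- tile1_mid (a point): Centre of the first tile, which lies flat but askew on the tray. White ceramic plate 68 x 44 x 8 mm, about 50 g. x along its length, y across its width, z through its thickness.
- tile2_mid (a point): Centre of the second tile, same plate 68 x 44 x 8 mm, lying flat on the bare bench in front of the robot. x along its length, y across its width, z through its thickness.
- tile3_mid (a point): Centre of the third tile, same plate 68 x 44 x 8 mm, standing on a long edge in one slot of the rack. x through its thickness, y along its length, z across its width (z is up while it stands in the rack).
- stub_mid (a point): Centre of a half-length tile, 34 x 44 x 8 mm, standing in the other slot of the rack; to be left there. x through its thickness, y along its 34 mm length, z up.
- rack: Fixed wooden rack 130 x 94 mm. Origin: centre of its underside, z up. Two slots along its y at x = -35 and +35 mm, 11 mm wide; slot floor 6 mm and the wood beside the slots 20 mm above the bench, so a tile's upper 30 mm stands clear on both faces. 48 mm high walls close the slot ends (inner faces y = +-37 mm). Which slot holds the full-size tile varies.
- pad: Fixed square cork pad 140 x 140 mm, 6 mm thick, on the bench. Origin at the centre of its underside, z up.
- driver: A bystander: screwdriver; to be left alone.
- hammer: A bystander: hammer; to be left alone.
- block: A bystander: steel bench block; to be left alone.
- wood: A bystander: wooden block; to be left alone.
Not all that is in view belongs to the job. What is shaped like the part that bears tile2_mid but pink is not meant.

How it is judged:
On the way:
1. the rack tile lies flat on the cork pad, let go (angle between the x axis of tile3_mid and the z axis of pad, either way round below 0.06 rad and contact force between tile3 and pad above 0.1 N and contact force between the fingers and tile3 below 0.05 N), for 0.2 s.
At the end, for the whole second after the job is handed in: Tile 1 flat in the corner (within 3 mm of both fences, 0.06 rad); tile 2 tilted, front edge on the tray floor, resting on tile 1; tile 3 likewise on tile 2; centres 34 to 57 mm apart (overlap 11 to 34 mm), within 9 mm of the line and 0.17 rad of its direction; all at rest (x of tile1_mid in the frame of tray between -0.0625 and -0.0565 m and y of tile1_mid in the frame of tray between -0.0035 and 0.0025 m and z of tile1_mid in the frame of tray between 0.008 and 0.012 m and angle between the x axis of tile1_mid and the x axis of tray, either way round below 0.06 rad and angle between the z axis of tile1_mid and the z axis of tray, either way round below 0.04 rad and horizontal distance between tile1_mid and tile2_mid between 0.034 and 0.057 m and horizontal distance between tile2_mid and tile3_mid between 0.034 and 0.057 m and x of tile2_mid in the frame of tray above -0.035 m and x of tile3_mid in the frame of tray above 0 m and y of tile2_mid in the frame of tray between -0.009 and 0.009 m and y of tile3_mid in the frame of tray between -0.009 and 0.009 m and angle between the x axis of tile2_mid and the x axis of tray, either way round below 0.34 rad and angle between the z axis of tile2_mid and the z axis of tray, either way round between 0.08 and 0.32 rad and angle between the y axis of tile2_mid and the y axis of tray, either way round below 0.17 rad and angle between the x axis of tile3_mid and the z axis of tray, either way round between 0.08 and 0.32 rad and angle between the z axis of tile3_mid and the y axis of tray, either way round below 0.17 rad and contact force between tile1 and tile2 above 0.03 N and contact force between tile2 and tile3 above 0.03 N and contact force between each of tile2, tile3 and tray above 0.03 N and linear speed of each of tile1, tile2, tile3 below 0.01 m/s); the robot touches nothing.
It fails at once if a bystander (screwdriver, hammer, steel block, wooden block) is shifted by more than 25 mm (distance of any of driver, hammer, block, wood from where it was at the start of the episode above 0.025 m).
It fails at once if the half tile is moved by more than 15 mm (distance of stub_mid from where it was at the start of the episode above 0.015 m).
It also fails if it takes over 72 s, if anything falls off the work surface, if the arm or the gripper's body presses on something with over 40 N, if the wrist force passes 120 N, or if a joint passes its speed limit or range.

## Working session

There is one attempt and no reset: what is moved stays moved. The work goes in short steps, Python scripts to look and compute and a tool call to move; the robot and the scene stay as the last step left them, time stands still between calls to the robot, and variables do not carry over. Pictures are saved under pics/ and viewed, at most 10 in all, crops included, and the job is handed in when it is done.

Besides the shell and the picture viewer there is one more tool, called in YAML: its name, and indented under it one key for each argument. drive_tool: Moves the arm, as the interface text tells. Its arguments: {"type":"object","properties":{"motion":{"type":"array","items":{"type":"array","items":{"type":"array","items":{"type":"number"}}}},"fingers":{"type":"number"},"force":{"type":"number"}},"required":["motion"]}

```bash
mkdir -p pics; cat > h.py <<'E'
import numpy as np, cv2
from workcell import manip
def snap(n,save=None):
    s=manip.snapshot(n)
    if save: cv2.imwrite('pics/'+save,s['img'][:,:,::-1])
    return s
def proj(s,P):
    P=np.atleast_2d(P); V=np.array(s['view']); c=P@V[:3,:3].T+V[:3,3]
    return np.c_[s['fx']*c[:,0]/-c[:,2]+s['cx'], s['fy']*-c[:,1]/-c[:,2]+s['cy']]
def ray(s,uv):
    V=np.array(s['view']);R=V[:3,:3]
    d=np.array([(uv[0]-s['cx'])/s['fx'],-(uv[1]-s['cy'])/s['fy'],-1.]);return -R.T@V[:3,3],R.T@d
def atz(s,uv,z):
    o,d=ray(s,uv);return o+d*(z-o[2])/d[2]
def tri(a,ua,b,ub):
    o1,d1=ray(a,ua);o2,d2=ray(b,ub)
    t=np.linalg.lstsq(np.c_[d1,-d2],o2-o1,rcond=None)[0]
    p,q=o1+t[0]*d1,o2+t[1]*d2
    return (p+q)/2,np.linalg.norm(p-q)
E
python3 - <<'E'
from h import *
np.set_printoptions(precision=4,suppress=True)
S={n:snap(n,n+'0.png') for n in('scene','top')}
for n,s in S.items():print(n,{k:v for k,v in s.items() if k!='img'})
for t in ['tray','tray_corner','tile1_mid','tile2_mid','tile3_mid','stub_mid','rack','pad','driver','hammer','block','wood']:
    r={n:manip.place_of(n,t) for n in S}
    for n in S:print(t,n,[(np.round(x['uv'],1).tolist(),round(x['confidence'],2),atz(S[n],x['uv'],0.01)[:2].round(3).tolist()) for x in r[n][:4]])
    if r['scene'] and r['top']:
        p,e=tri(S['scene'],r['scene'][0]['uv'],S['top'],r['top'][0]['uv']);print('   tri',p,e)
print(manip.state())
E
```

```text
scene {'fx': 537.0252295850553, 'fy': 537.0252295850553, 'cx': 276.2990374957925, 'cy': 207.80358613750732, 'view': array([[ 0.8419,  0.5397,  0.0049, -0.4973],
       [-0.4004,  0.6185,  0.6761,  0.1476],
       [ 0.3618, -0.5712,  0.7367, -1.4285],
       [ 0.    ,  0.    ,  0.    ,  1.    ]])}
top {'fx': 478.5785991553348, 'fy': 478.5785991553348, 'cx': 281.81597949228166, 'cy': 211.76492119919547, 'view': array([[ 0.1405, -0.9901,  0.0069,  0.0065],
       [ 0.9643,  0.1384,  0.2257, -0.5535],
       [-0.2244, -0.025 ,  0.9742, -1.0348],
       [ 0.    ,  0.    ,  0.    ,  1.    ]])}
tray scene [([303.3, 179.4], 0.65, [0.535, 0.212])]
tray top [([224.2, 216.8], 0.97, [0.527, 0.221]), ([457.7, 229.7], 0.31, [0.575, -0.337]), ([263.3, 290.9], 0.16, [0.367, 0.102])]
   tri [ 0.5296  0.2228 -0.0015] 0.00023251144573514928
tray_corner scene [([336.8, 165.8], 0.62, [0.582, 0.302])]
tray_corner top [([192.6, 191.5], 0.89, [0.579, 0.308])]
   tri [0.5797 0.3086 0.004 ] 0.0009153512564344565
tile1_mid scene [([305.8, 173.6], 0.87, [0.53, 0.234])]
tile1_mid top [([219.1, 216.7], 0.69, [0.5
[... 1761 characters left out ...]
7 0.0108] 0.002856360254664781
wood scene [([275.5, 347.3], 0.64, [0.726, -0.214])]
wood top [([410.4, 165.1], 0.6, [0.722, -0.212])]
   tri [ 0.7242 -0.2125  0.0044] 0.0015689495762513125
{'time': 1.3, 'joint_pos': array([-1.3696,  0.3132,  0.0461,  1.3036, -0.    ,  1.4312]), 'joint_velocities': array([-0.0004,  0.0014,  0.0009,  0.0011,  0.0015, -0.0003]), 'joint_torque': array([  0.0011, -48.047 ,  29.8809,   0.0006,  -0.0002,  -0.    ]), 'tool_pos': array([ 0.1922, -0.542 ,  0.2313]), 'ee_rot': array([ 0.    ,  0.9855,  0.1696, -0.    ]), 'ft_force': array([ 0.2221, -0.3148,  0.3203]), 'moment': array([-0.0065,  0.027 ,  0.0344]), 'gripper_force': 0.0, 'grip_width': 0.08512554886029647}
```

View pictures.

View pics/scene0.png

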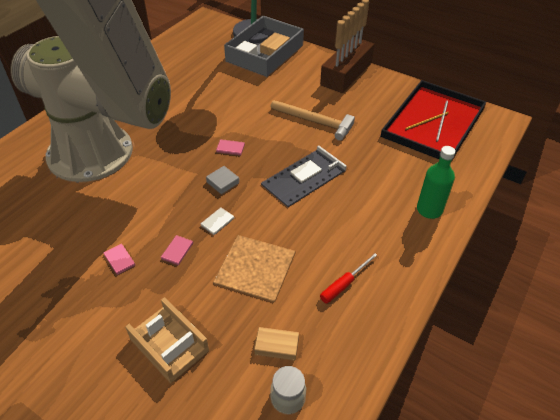

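View pics/top0.png

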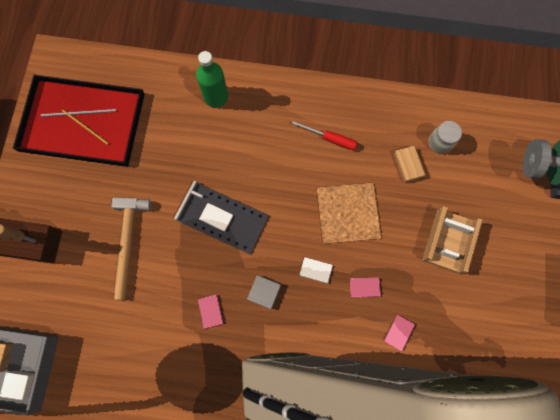

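```bash
cat > fit.py <<'E'
from h import *
from scipy.optimize import minimize
def box(x0,x1,y0,y1,z0,z1): return np.array([[x,y,z] for x in(x0,x1) for y in(y0,y1) for z in(z0,z1)])
M={'tile':box(-.034,.034,-.022,.022,-.004,.004),
 'tray':np.r_[box(-.1,.1,-.052,.052,0,.006),box(-.1,-.094,-.052,.052,0,.018)],
 'pad':box(-.07,.07,-.07,.07,0,.006),
 'rack':np.r_[box(-.065,.065,-.047,-.037,0,.048),box(-.065,.065,.037,.047,0,.048)]}
def pose(p): c,s=np.cos(p[3]),np.sin(p[3]); return np.array([[c,-s,0],[s,c,0],[0,0,1]])
def sil(s,P,K=4):
    im=np.zeros((420*K,560*K),np.uint8)
    cv2.fillConvexPoly(im,np.round(cv2.convexHull((proj(s,P)*K+K/2).astype(np.float32))).astype(np.int32),1)
    return im
def masks(S,thing,near,hull=True):
    out={}
    for n,s in S.items():
        r=manip.cut_out(n,thing); uv=proj(s,near)[0]; best=None
        for d in r:
            ys,xs=np.nonzero(d['region'])
            if len(xs) and np.hypot(xs.mean()-uv[0],ys.mean()-uv[1])<14: best=d;break
        if best is None: print('no mask',n,thing);continue
        m=best['region'].astype(np.uint8)
        m=cv2.resize(m,None,fx=4,fy=4,interpolation=cv2.INTER_NEAREST)
        if hull:
            h=cv2.convexHull(cv2.findNonZero(m)); m[:]=0; cv2.fillConvexPoly(m,h,1)
        out[n]=m
    return out
def fit(S,m,model,p0s,freez=True):
    best=None
    def cost(p):
        c=0;P=M[model]@pose(p).T+p[:3]
        for n in m:
            a=sil(S[n],P);c+=1-(a&m[n]).sum()/(a|m[n]).sum()
        return c/len(m)
    for p0 in p0s:
        idx=[0,1,2,3] if freez else [0,1,3]
        f=lambda q:cost(np.put(w:=np.array(p0,float),idx,q) or w)
        d=np.array([.008,.008,.006,.25])[idx]; x0=np.array(p0,float)[idx]
        r=minimize(f,x0,method='Nelder-Mead',options=dict(initial_simplex=np.vstack([x0]+[x0+np.eye(len(d))[i]*d for i in range(len(d))]),xatol=1e-4,fatol=1e-4,maxiter=250))
        if best is None or r.fun<best[0]: w=np.array(p0,float);w[idx]=r.x;best=(r.fun,w)
    return best
E
cat > a.py <<'E'
from fit import *
np.set_printoptions(precision=4,suppress=True)
S={n:snap(n) for n in('scene','top')}
for t,mod,p,yaws in [('tile1_mid','tile',[.5276,.2348,.010],[0,-.7,.7,1.57]),('tile2_mid','tile',[.436,-.019,.004],[0,-.7,.7,1.57]),('tray','tray',[.5296,.2228,0],[-2,-1.6]),('pad','pad',[.5787,-.075,0],[0,.4]),('rack','rack',[.5435,-.3196,0],[0,-.5,.5])]:
    m=masks(S,t,p)
    for fz in (True,False): print(t,*fit(S,m,mod,[p+[y] for y in yaws],fz))
for t in ('tile3_mid','stub_mid'):
    for n in S:
        r=manip.cut_out(n,t)
        if r:
            rc=cv2.minAreaRect(cv2.findNonZero(r[0]['region'].astype(np.uint8))); b=cv2.boxPoints(rc)
            print(t,n,b.round(1).tolist(),[atz(S[n],q,.05)[:2].round(4).tolist() for q in b])
E
python3 a.py
```

```text
tile1_mid 0.07430137241522733 [0.525  0.2422 0.0124 1.2846]
tile1_mid 0.08001955100983454 [0.5248 0.2439 0.01   1.2799]
tile2_mid 0.05969198405461296 [ 0.4344 -0.013   0.0084  1.4481]
tile2_mid 0.08867448538017708 [ 0.4338 -0.0115  0.004   1.4346]
tray 0.03655280102502473 [ 0.5275  0.2291  0.001  -1.8611]
tray 0.035987365383333525 [ 0.5271  0.2297  0.     -1.8721]
pad 0.018778333130373692 [ 0.5822 -0.0729  0.0021  0.2275]
pad 0.023681815026157627 [ 0.582  -0.0721  0.      0.2307]
no mask top rack
rack 0.02060853054230538 [ 0.5473 -0.319   0.0036 -0.2186]
rack 0.02160832779075339 [ 0.5454 -0.3174  0.     -0.2139]
tile3_mid scene [[159.0, 354.3999938964844], [189.8000030517578, 329.1000061035156], [198.0, 339.1000061035156], [167.3000030517578, 364.3999938964844]] [[0.5665, -0.3596], [0.5808, -0.2885], [0.6069, -0.2966], [0.5919, -0.3665]]
tile3_mid top [[440.79998779296875, 224.60000610351562], [443.5, 216.5], [472.8999938964844, 226.3000030517578], [470.20001220703125, 234.39999389648438]] [[0.5722, -0.2835], [0.5923, -0.2884], [0.5787, -0.3574], [0.5588, -0.3522]]
stub_mid scene [[143.10000610351562, 326.3999938964844], [159.3000030517578, 313.79998779296875], [166.0, 322.3999938964844], [149.8000030517578, 335.0]] [[0.5027, -0.332], [0.5103, -0.2944], [0.5335, -0.3019], [0.5256, -0.3389]]
stub_mid top [[438.20001220703125, 253.60000610351562], [440.1000061035156, 247.0], [458.79998779296875, 252.39999389648438], [456.8999938964844, 259.0]] [[0.5037, -0.2821], [0.5195, -0.2854], [0.5133, -0.3284], [0.4975, -0.325]]
```

```bash
cat > b.py <<'E'
from fit import *
np.set_printoptions(precision=4,suppress=True)
S={n:snap(n) for n in('scene','top')}
tiles=[]
F={}
for t,mod,p,yaws in [('tile1_mid','tile',[.5276,.2348,.010],[1.28]),('tile2_mid','tile',[.436,-.019,.004],[1.44]),('tray','tray',[.5296,.2228,0],[-1.87]),('pad','pad',[.5787,-.075,0],[.23])]:
    m=masks(S,t,p); 
    for n in m:
        F[t,n]=fit(S,{n:m[n]},mod,[p+[y] for y in yaws],False); print(t,n,*F[t,n])
rows=[]
for n,s in S.items():
    r=[]
    for t,mod in(('tray','tray'),('tile2_mid','tile')):
        q=F[t,n][1]; c=proj(s,q[:3])[0]; h=55 if t=='tray' else 27; k=400/(2*h)
        x0,y0=int(c[0]-h),int(c[1]-h*.75); hh=int(h*1.5)
        im=cv2.resize(s['img'][y0:y0+hh,x0:x0+2*h,::-1],(400,300),interpolation=cv2.INTER_CUBIC)
        for (tt,nn),(c_,pp) in F.items():
            if nn!=n: continue
            P=M['tray' if tt=='tray' else 'pad' if tt=='pad' else 'tile']@pose(pp).T+pp[:3]
            hl=cv2.convexHull(((proj(s,P)-[x0,y0]+.5)*k).astype(np.float32)).astype(int)
            cv2.polylines(im,[hl],True,(0,255,0),1)
        r.append(im)
    rows.append(np.hstack(r))
cv2.imwrite('pics/b.png',np.vstack(rows))
E
python3 b.py
```

```text
tile1_mid scene 0.052398411243507526 [0.5248 0.2445 0.01   1.2561]
tile1_mid top 0.09016047297297303 [0.5261 0.2428 0.01   1.272 ]
tile2_mid scene 0.10302618157089427 [ 0.432  -0.0108  0.004   1.4344]
tile2_mid top 0.05782131828346293 [ 0.4344 -0.0107  0.004   1.422 ]
tray scene 0.04919184820801126 [ 0.5253  0.2285  0.     -1.8772]
tray top 0.036159066947812346 [ 0.527   0.2294  0.     -1.8585]
pad scene 0.025698424068767878 [ 0.5809 -0.0716  0.      0.2373]
pad top 0.03575248835143319 [ 0.5811 -0.073   0.      0.2264]
```

View pics/b.png

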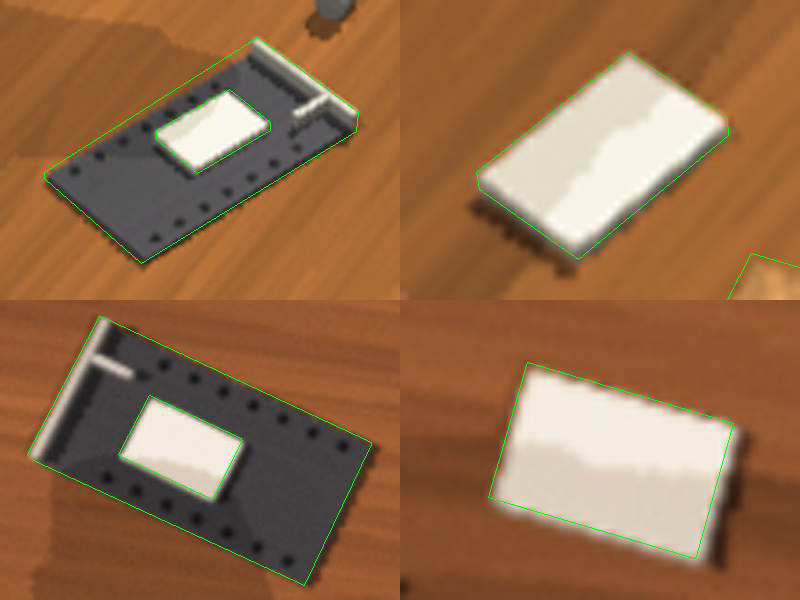

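```bash
cat > go.py <<'E'
import sys
from h import *
from scipy.spatial.transform import Rotation as Ro
def pose_R(yaw,ax=0,ay=0): # tool down with x along yaw, then turned about tool x / y (deg)
    c,s=np.cos(yaw),np.sin(yaw)
    return Ro.from_matrix(np.array([[c,s,0],[s,-c,0],[0,0,-1.]]))*Ro.from_euler('XY',[ax,ay],degrees=True)
def delta(pos,R):
    st=manip.state(); q=np.array(st['ee_rot']); R0=Ro.from_quat(q[[1,2,3,0]]); d=(np.array(pos)-st['tool_pos'])*1000
    np.set_printoptions(precision=1,suppress=True)
    print('t',round(st['time'],2),'pos',(np.array(st['tool_pos'])*1000),'F',np.array(st['ft_force']),'w',round(st['grip_width']*1000,1))
    print(' shift now-axes',R0.inv().apply(d),' turn',np.degrees((R0.inv()*R).as_rotvec()),' shift after-turn axes',R.inv().apply(d))
if __name__=='__main__':
    a=[float(v) for v in sys.argv[1:]]; a+=[0]*(6-len(a))
    delta(a[:3],pose_R(*a[3:6]))
E
python3 go.py .579 -.324 .13 1.357
```

```text
t 2.6 pos [ 192.2 -542.   231.3] F [ 0.3  0.7 -0.6] w 85.3
 shift now-axes [437.4 -76.2 101.3]  turn [  0.    0.  -58.2]  shift after-turn axes [295.1 331.7 101.3]
```

drive_tool:
  motion:
    - [[48,-8,10,0,0,0],[48,-8,10,0,0,0],[48,-8,10,0,0,0],[48,-8,10,0,0,0],[48,-8,10,0,0,0],[48,-8,10,0,0,0],[48,-9,10,0,0,0],[48,-9,10,0,0,0],[48,-9,10,0,0,0],[5,0,11,0,0,0]]
  fingers: 0.5
  force: 40

```text
time: 3.85
tool_pos: [0.5816, -0.3231, 0.1296]
ee_rot: [0.0, 0.985, 0.172, 0.0]
ft_force: [-0.6, 0.2, -0.1]
grip_width: 0.0431
gripper_force: 0.0
```

drive_tool:
  motion:
    - [[0,0,0,0,0,-9.7],[0,0,0,0,0,-9.7],[0,0,0,0,0,-9.7],[0,0,0,0,0,-9.7],[0,0,0,0,0,-9.7],[0,0,0,0,0,-9.7],[0,0,0,0,0,0]]

```text
time: 4.72
tool_pos: [0.5781, -0.3259, 0.1301]
ee_rot: [-0.0, 0.78, 0.626, -0.0]
ft_force: [0.3, 0.2, 0.3]
grip_width: 0.0431
gripper_force: 0.0
```

```bash
python3 go.py .579 -.324 .036 1.357; python3 - <<'E'
from h import *
a=[]
for n,(x,y,h) in {'top':(453,228,45),'scene':(177,340,45)}.items():
    s=snap(n); c=s['img'][y-h:y+h,x-h:x+h,::-1]; a.append(cv2.resize(c,(400,400),interpolation=cv2.INTER_CUBIC))
cv2.imwrite('pics/c.png',np.hstack(a))
E
```

```text
t 4.72 pos [ 578.1 -325.9  130.1] F [0.3 0.2 0.3] w 43.1
 shift now-axes [ 2.1  0.5 94.1]  turn [-0.   0.  -0.2]  shift after-turn axes [ 2.1  0.4 94.1]
```

View pics/c.png

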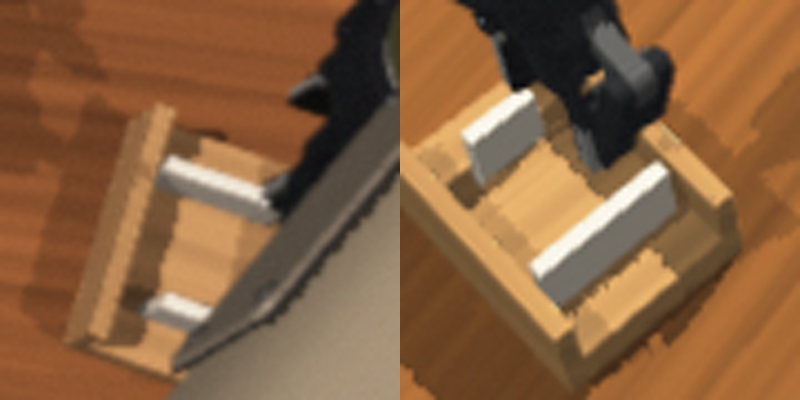

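```bash
python3 - <<'E'
from h import *
s=snap('scene')
f=lambda x,y:atz(s,(132+(x-400)/4.44-.4,295+y/4.44-.4),.05)[:2].round(4)
for p in [(532,263),(660,166),(668,178),(540,278),(600,221),(462,133),(530,90),(538,100)]: print(p,f(*p))
E
```

```text
(532, 263) [ 0.5693 -0.3565]
(660, 166) [ 0.5853 -0.2929]
(668, 178) [ 0.5918 -0.2955]
(540, 278) [ 0.5764 -0.3598]
(600, 221) [ 0.5805 -0.3266]
(462, 133) [ 0.504  -0.3265]
(530, 90) [ 0.5145 -0.2946]
(538, 100) [ 0.5207 -0.2965]
```

drive_tool:
  motion:
    - [[0,2.5,25,0,0,0],[0,0,25,0,0,0],[0,0,25,0,0,0],[0,0,20,0,0,0],[0,0,0,0,0,0]]

```text
time: 5.5
tool_pos: [0.58, -0.3249, 0.0334]
ee_rot: [-0.002, 0.779, 0.627, -0.001]
ft_force: [0.1, 0.2, 0.8]
grip_width: 0.0428
gripper_force: 0.0
```

drive_tool:
  motion:
    - [[0,0,0,0,0,0],[0,0,0,0,0,0],[0,0,0,0,0,0],[0,0,0,0,0,0],[0,0,0,0,0,0]]
  fingers: 0

```text
time: 6.12
tool_pos: [0.5815, -0.3262, 0.0366]
ee_rot: [0.001, 0.779, 0.627, -0.0]
ft_force: [-3.5, 0.0, 6.2]
grip_width: 0.0067
gripper_force: 39.4
```

drive_tool:
  motion:
    - [[0,0,-10,0,0,0],[0,0,-30,0,0,0],[0,0,-40,0,0,0],[0,0,-50,0,0,0],[0,0,0,0,0,0]]

```text
time: 6.75
tool_pos: [0.5844, -0.3275, 0.1714]
ee_rot: [0.005, 0.779, 0.628, 0.002]
ft_force: [1.1, -0.1, -1.0]
grip_width: 0.0071
gripper_force: 39.0
```

```bash
python3 go.py .598 -.073 .12 1.357 45; python3 go.py .598 -.073 .12 1.357 -45; python3 go.py .598 -.073 .12 1.357;python3 -c "
from go import *
print(pose_R(1.357,45).apply([0,0,1]),pose_R(1.357,-45).apply([0,0,1]))"
```

```text
t 6.75 pos [ 584.4 -327.5  171.4] F [ 1.1 -0.1 -1. ] w 7.1
 shift now-axes [251.8 -41.2  50. ]  turn [45.6  0.2 -0.1]  shift after-turn axes [251.6   7.6  65.1]
t 6.75 pos [ 584.4 -327.5  171.4] F [ 1.1 -0.1 -1. ] w 7.1
 shift now-axes [251.8 -41.2  50. ]  turn [-44.4   0.2   0.1]  shift after-turn axes [251.6 -65.1   7.6]
t 6.75 pos [ 584.4 -327.5  171.4] F [ 1.1 -0.1 -1. ] w 7.1
 shift now-axes [251.8 -41.2  50. ]  turn [ 0.6  0.2 -0. ]  shift after-turn axes [251.6 -40.7  51.4]
[-0.69100772  0.15002777 -0.70710678] [ 0.69100772 -0.15002777 -0.70710678]
```

```bash
python3 go.py .5814 -.0721 .13 1.357
```

```text
t 6.75 pos [ 584.4 -327.5  171.4] F [ 1.1 -0.1 -1. ] w 7.1
 shift now-axes [249.1 -57.5  39.9]  turn [ 0.6  0.2 -0. ]  shift after-turn axes [249.  -57.1  41.4]
```

drive_tool:
  motion:
    - [[40,-9,0,0,0,0],[42,-9,5,0,0,0],[42,-10,9,0,0,0],[42,-10,9,0,0,0],[42,-10,9,0,0,0],[41,-10,9,0,0,0],[0,0,0,0,0,0]]

```text
time: 7.62
tool_pos: [0.5764, -0.0669, 0.1229]
ee_rot: [-0.001, 0.777, 0.629, -0.001]
ft_force: [0.2, -1.1, -0.6]
grip_width: 0.0068
gripper_force: 39.0
```

drive_tool:
  motion:
    - [[0,0,0,-9,0,0],[0,0,0,-9,0,0],[0,0,0,-9,0,0],[0,0,0,-9,0,0],[0,0,0,-9,0,0],[0,0,0,0,0,0]]

```text
time: 8.38
tool_pos: [0.5723, -0.0693, 0.118]
ee_rot: [0.288, 0.724, 0.583, 0.232]
ft_force: [-0.5, 0.4, -1.3]
grip_width: 0.007
gripper_force: 39.0
```

```bash
python3 go.py .5814 -.0721 .0325 1.357 -45
```

```text
t 8.38 pos [572.3 -69.3 118. ] F [-0.5  0.4 -1.3] w 7.0
 shift now-axes [ -0.8 -51.8  68.7]  turn [-1.6  0.  -0.1]  shift after-turn axes [ -0.8 -53.7  67.2]
```

drive_tool:
  motion:
    - [[0,-18,24,0,0,0],[0,-18,24,0,0,0],[0,-10,14,0,0,0],[-1,-4,5,0,0,0],[0,0,0,0,0,0],[0,0,0,0,0,0]]

```text
time: 9.12
tool_pos: [0.6006, -0.0749, 0.0472]
ee_rot: [0.287, 0.724, 0.583, 0.23]
ft_force: [-0.1, 0.0, -0.2]
grip_width: 0.0069
gripper_force: 39.1
```

```bash
python3 go.py .5814 -.0721 .0325 1.357 -45
```

```text
t 9.12 pos [600.6 -74.9  47.2] F [-0.1  0.  -0.2] w 6.9
 shift now-axes [ -1.4 -24.1  -2.5]  turn [-1.8  0.1 -0. ]  shift after-turn axes [ -1.4 -24.1  -3.3]
```

```bash
python3 -c "
from h import *
s=manip.state();print(s['joint_pos'].round(3),s['joint_velocities'].round(3),s['joint_torque'].round(1),s['time'])"
```

```text
[-0.278  0.221 -1.025 -0.427  0.042  1.525] [ 0.003 -0.01  -0.015 -0.013 -0.     0.002] [ -0.1 -32.9  20.5  -6.8   0.1  -0. ] 9.125
```

drive_tool:
  motion:
    - [[0,-2,6,0,0,0],[0,-3,5,0,0,0],[0,-2,3,0,0,0],[0,0,0,0,0,0]]

```text
time: 9.62
tool_pos: [0.6052, -0.0755, 0.0314]
ee_rot: [0.286, 0.725, 0.584, 0.23]
ft_force: [0.1, -0.7, -1.1]
grip_width: 0.0067
gripper_force: 39.2
```

```bash
python3 -c "
from h import *
s=manip.state();print(s['joint_pos'].round(3),s['tool_pos'],s['ft_force'],s['time'])"
```

```text
[-0.276  0.27  -1.027 -0.476  0.041  1.526] [ 0.60522223 -0.07552143  0.03144628] [ 0.11539422 -0.72066504 -1.07566047] 9.625
```

drive_tool:
  motion:
    - [[0,0,0,0,0,0],[0,0,0,0,0,0],[0,0,0,0,0,0]]
  fingers: 0.3

```text
time: 10.0
tool_pos: [0.6052, -0.0755, 0.0317]
ee_rot: [0.286, 0.725, 0.584, 0.23]
ft_force: [-0.1, -0.2, 0.1]
grip_width: 0.0256
gripper_force: 0.1
```

```bash
python3 go.py .6052 -.0755 .0314 1.357 -45; python3 - <<'E'
from h import *
s=snap('scene');x,y,h=262,262,48
cv2.imwrite('pics/d.png',cv2.resize(s['img'][y-h:y+h,x-h:x+h,::-1],(400,400),interpolation=cv2.INTER_CUBIC))
E
```

```text
t 10.0 pos [605.2 -75.5  31.7] F [-0.1 -0.2  0.1] w 25.6
 shift now-axes [ 0.  -0.2  0.2]  turn [-2.   0.1 -0. ]  shift after-turn axes [ 0.  -0.2  0.2]
```

View pics/d.png

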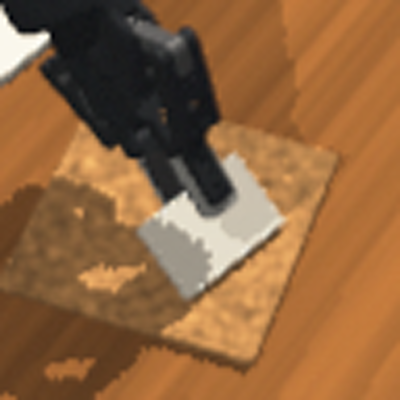

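drive_tool:
  motion:
    - [[0,0,0,4,0,0],[0,0,0,4,0,0],[0,0,-10,0,0,0],[0,0,-14,0,0,0],[0,0,-14,1,0,0],[0,0,-14,2,0,0],[0,0,-10,4,0,0],[0,0,0,8,0,0],[0,0,0,8,0,0],[0,0,0,8,0,0]]

```text
time: 11.3
tool_pos: [0.5702, -0.0678, 0.0838]
ee_rot: [0.027, 0.778, 0.627, 0.021]
ft_force: [0.8, -0.6, -0.4]
grip_width: 0.0257
gripper_force: 0.0
```

```bash
python3 go.py .60 -.0755 .0914 1.357; cat > c.py <<'E'
from fit import *
import sys
np.set_printoptions(precision=4,suppress=True)
def tile(t,p,yaws,fz=False,both=True):
    S={n:snap(n) for n in('scene','top')}
    m=masks(S,t,p)
    if not m: return None
    r=fit(S,m,'tile',[list(p)+[y] for y in yaws],fz); print(t,list(m),*r)
    if both:
        for n in m: print('   ',n,*fit(S,{n:m[n]},'tile',[r[1]],False))
    return r
if __name__=='__main__':
    a=[float(v) for v in sys.argv[2:]]; tile(sys.argv[1],a[:3],a[3:4])
E
python3 c.py tile3_mid .605 -.078 .01 1.357
```

```text
t 11.3 pos [570.2 -67.8  83.8] F [ 0.8 -0.6 -0.4] w 25.7
 shift now-axes [-1.2 31.3 -5.5]  turn [ 3.9  0.  -0.1]  shift after-turn axes [-1.2 30.8 -7.6]
no mask top tile3_mid
tile3_mid ['scene'] 0.06701129618992918 [ 0.6023 -0.0728  0.01    1.3515]
    scene 0.06701129618992918 [ 0.6023 -0.0728  0.01    1.3515]
```

```bash
python3 go.py .522 .232 .09 1.272; python3 - <<'E'
from h import *
s=snap('scene');x,y,h=262,262,48
cv2.imwrite('pics/e.png',cv2.resize(s['img'][y-h:y+h,x-h:x+h,::-1],(400,400),interpolation=cv2.INTER_CUBIC))
E
```

```text
t 11.5 pos [570.7 -67.9  81.9] F [-1.   0.3 -0.6] w 25.6
 shift now-axes [ 282.6 -110.6  -16.2]  turn [ 4.1 -0.1  4.8]  shift after-turn axes [ 272.3 -134.8   -8.1]
```

View pics/e.png

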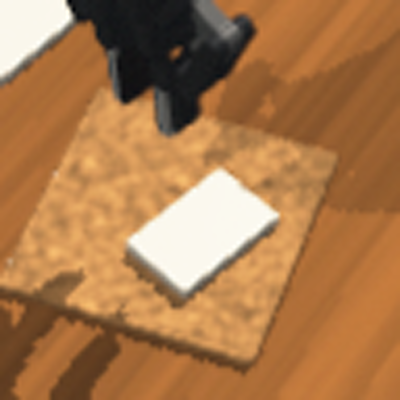

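Tile 3 lies flat on the pad, near crop (205,235), released. Next is tile 1.

drive_tool:
  motion:
    - [[0,0,-10,4.1,0,4.8],[45,-22,0,0,0,0],[45,-22,0,0,0,0],[46,-22,0,0,0,0],[45,-22,0,0,0,0],[46,-23,0,0,0,0],[45,-23,0,0,0,0],[0,0,0,0,0,0]]
  fingers: 0.72

```text
time: 12.55
tool_pos: [0.5197, 0.2343, 0.0936]
ee_rot: [-0.001, 0.803, 0.596, 0.001]
ft_force: [-0.2, -0.3, 0.3]
grip_width: 0.0614
gripper_force: 0.0
```

```bash
python3 go.py .522 .232 .004 1.272; python3 c.py tile3_mid .6023 -.0728 .01 1.357;python3 c.py tile2_mid .433 -.0108 .004 1.43
```

```text
t 12.55 pos [519.7 234.3  93.6] F [-0.2 -0.3  0.3] w 61.4
 shift now-axes [-1.9  2.9 89.6]  turn [-0.  -0.2  0.3]  shift after-turn axes [-1.5  2.9 89.6]
tile3_mid ['scene', 'top'] 0.07234610237126204 [ 0.6026 -0.0736  0.01    1.3604]
    scene 0.04709592106601568 [ 0.6019 -0.0743  0.01    1.3759]
    top 0.06189223201006755 [ 0.6039 -0.0731  0.01    1.3331]
tile2_mid ['scene', 'top'] 0.06302266162340536 [ 0.4332 -0.0114  0.004   1.4396]
    scene 0.05209212588930423 [ 0.432  -0.0105  0.004   1.4385]
    top 0.05334499344118937 [ 0.4337 -0.0116  0.004   1.4386]
```

drive_tool:
  motion:
    - [[-2,3,30,0,0,0],[0,0,30,0,0,0],[0,0,20,0,0,0],[0,0,6,0,0,0],[0,0,2,0,0,0],[0,0,0,0,0,0]]

```text
time: 13.7
tool_pos: [0.5253, 0.229, 0.0064]
ee_rot: [-0.001, 0.805, 0.594, 0.001]
ft_force: [-1.2, 0.3, -0.2]
grip_width: 0.0619
gripper_force: 0.0
```

drive_tool:
  motion:
    - [[0,0,0,0,0,0],[0,0,0,0,0,0],[0,0,0,0,0,0],[0,0,0,0,0,0]]
  fingers: 0.3
  force: 25

```text
time: 14.2
tool_pos: [0.5253, 0.2291, 0.0067]
ee_rot: [-0.001, 0.804, 0.594, 0.001]
ft_force: [-0.5, -0.2, 5.2]
grip_width: 0.043
gripper_force: 25.6
```

```bash
python3 go.py .5403 .2752 .0055 1.2736
```

```text
t 14.2 pos [525.3 229.1   6.7] F [-0.5 -0.2  5.2] w 43.0
 shift now-axes [48.4  0.8  1.3]  turn [ 0.  -0.2 -0.1]  shift after-turn axes [48.4  0.9  1.2]
```

drive_tool:
  motion:
    - [[0,0,-2,0,0,0],[15,0,0,0,0,0],[15,-1,0,0,0,0],[12,0,0,0,0,0],[0,0,1.5,0,0,0],[0,0,0,0,0,0]]

```text
time: 14.95
tool_pos: [0.5366, 0.2704, 0.0067]
ee_rot: [-0.001, 0.804, 0.594, 0.001]
ft_force: [0.5, 1.2, 3.6]
grip_width: 0.0429
gripper_force: 25.9
```

```bash
python3 go.py .5400 .2734 .0067 1.2736; python3 c.py tile1_mid .543 .283 .010 1.27; python3 c.py tray .5265 .2293 0 -1.87 >/dev/null
```

```text
t 14.95 pos [536.6 270.4   6.7] F [0.5 1.2 3.6] w 42.9
 shift now-axes [ 3.9  2.3 -0. ]  turn [-0.  -0.2 -0. ]  shift after-turn axes [ 3.9  2.3 -0. ]
no mask top tile1_mid
tile1_mid ['scene'] 0.407787610619469 [0.5246 0.2736 0.01   2.015 ]
    scene 0.40557825546278203 [0.5246 0.2737 0.01   2.0233]
```

drive_tool:
  motion:
    - [[2,0,0,0,0,0],[2,0,0,0,0,0],[0,0,0,0,0,0]]

```text
time: 15.72
tool_pos: [0.5368, 0.2709, 0.0066]
ee_rot: [0.0, 0.805, 0.593, -0.001]
ft_force: [-1.2, -5.3, 9.2]
grip_width: 0.0432
gripper_force: 26.5
```

drive_tool:
  motion:
    - [[1,0,0,0,0,0],[1,0,0,0,0,0],[0,0,0,0,0,0]]

```text
time: 16.1
tool_pos: [0.5373, 0.2725, 0.0066]
ee_rot: [0.001, 0.805, 0.593, -0.001]
ft_force: [-1.4, -5.9, 10.2]
grip_width: 0.0432
gripper_force: 26.5
```

drive_tool:
  motion:
    - [[1.5,0,0,0,0,0],[1.5,0,0,0,0,0],[0,0,0,0,0,0]]

```text
time: 16.48
tool_pos: [0.538, 0.2749, 0.0067]
ee_rot: [0.001, 0.805, 0.593, -0.002]
ft_force: [-1.3, -8.1, 10.4]
grip_width: 0.0434
gripper_force: 26.6
```

drive_tool:
  motion:
    - [[0,1.5,0,0,0,0],[0,0,0,0,0,0]]

```text
time: 16.73
tool_pos: [0.538, 0.2749, 0.0066]
ee_rot: [-0.0, 0.805, 0.593, -0.002]
ft_force: [-6.0, -5.3, 14.1]
grip_width: 0.0431
gripper_force: 26.8
```

drive_tool:
  motion:
    - [[0,1,-0.5,0,0,0],[0,1,0,0,0,0],[0,0,0,0,0,0]]

```text
time: 17.1
tool_pos: [0.5382, 0.2749, 0.0065]
ee_rot: [-0.002, 0.805, 0.594, -0.003]
ft_force: [-8.8, -3.6, 11.8]
grip_width: 0.0428
gripper_force: 26.9
```

drive_tool:
  motion:
    - [[0,1,-0.5,0,0,0],[0,0,0,0,0,0]]

```text
time: 17.35
tool_pos: [0.5384, 0.2748, 0.0066]
ee_rot: [-0.002, 0.804, 0.594, -0.004]
ft_force: [-9.7, -3.1, 11.7]
grip_width: 0.043
gripper_force: 26.7
```

drive_tool:
  motion:
    - [[0,0,0,0,0,0],[0,0,0,0,0,0],[0,0,-15,0,0,0],[0,0,-40,0,0,0],[-40,0,-30,0,0,0],[-50,0,0,0,0,0],[-50,0,0,0,0,0],[0,0,0,0,0,0]]
  fingers: 0.72

```text
time: 18.35
tool_pos: [0.501, 0.1401, 0.0929]
ee_rot: [-0.001, 0.806, 0.592, 0.0]
ft_force: [0.5, -0.5, -0.1]
grip_width: 0.0614
gripper_force: 0.0
```

```bash
cat > d.py <<'E'
from fit import *
np.set_printoptions(precision=4,suppress=True)
S={n:snap(n) for n in('scene','top')}
m=masks(S,'tile1_mid',[.543,.283,.01]); mt=masks(S,'tray',[.5265,.2293,0])
for k in [list(m)]+[[n] for n in m]:
    t=fit(S,{n:m[n] for n in k},'tile',[[.543,.283,.01,1.27]],False); kk=[n for n in k if n in mt]
    T=fit(S,{n:mt[n] for n in kk},'tray',[[.5265,.2293,0,-1.87]],False) if kk else (0,np.array([.5265,.2293,0,-1.868]))
    d=pose(T[1]).T@(t[1][:3]-T[1][:3]); print(k,t[0],T[0],T[1],'tile in tray',d*1000,'ang',t[1][3]-np.pi-T[1][3])
a=[]
for n in S:
    c=proj(S[n],[.54,.27,.01])[0].astype(int);h=32
    a.append(cv2.resize(S[n]['img'][c[1]-h:c[1]+h,c[0]-h:c[0]+h,::-1],(400,400),interpolation=cv2.INTER_CUBIC))
cv2.imwrite('pics/f.png',np.hstack(a))
E
python3 d.py; python3 go.py .5400 .2734 .0067 1.2736
```

```text
no mask top tray
['scene', 'top'] 0.47262507531888664 0.024078343752228393 [ 0.5272  0.2287  0.     -1.8738] tile in tray [-61.2832  -4.3617  10.    ] ang 0.04304187715328167
['scene'] 0.1331351172778329 0.024078343752228393 [ 0.5272  0.2287  0.     -1.8738] tile in tray [-60.9658  -5.7533  10.    ] ang 0.03617357157671064
['top'] 0.8085381630012937 0 [ 0.5265  0.2293  0.     -1.868 ] tile in tray [-64.267   -7.3855  10.    ] ang -0.1942001719154105
t 18.65 pos [502.3 143.6  92.1] F [ 0.4 -0.3  0.4] w 61.7
 shift now-axes [134.9  -1.9  85.7]  turn [-0.  -0.1 -0. ]  shift after-turn axes [135.2  -2.   85.4]
```

View pics/f.png

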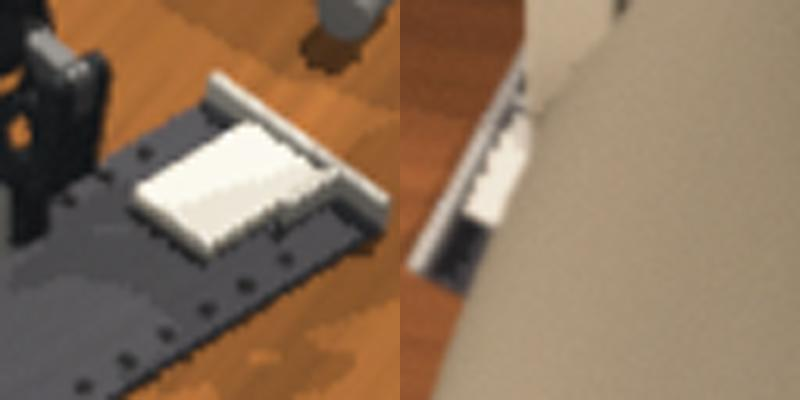

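```bash
python3 go.py .4325 -.0152 .08 1.438
```

```text
t 18.65 pos [502.3 143.6  92.1] F [ 0.4 -0.3  0.4] w 61.7
 shift now-axes [-172.3  -20.2   11.7]  turn [-0.  -0.1 -9.4]  shift after-turn axes [-166.6  -48.2   12.1]
```

drive_tool:
  motion:
    - [[0,0,0,0,0,-9.4],[-42,-12,3,0,0,0],[-42,-12,3,0,0,0],[-42,-12,3,0,0,0],[-41,-12,3,0,0,0],[0,0,0,0,0,0]]

```text
time: 19.4
tool_pos: [0.431, -0.0175, 0.0793]
ee_rot: [-0.001, 0.754, 0.657, 0.0]
ft_force: [0.1, 0.3, -0.3]
grip_width: 0.0613
gripper_force: 0.0
```

```bash
python3 d.py; python3 go.py .4325 -.0152 .000 1.438
```

```text
['scene', 'top'] 0.10780659436002271 0.02327722433509999 [ 0.5267  0.2292  0.     -1.8702] tile in tray [-59.1944  -1.5205  10.    ] ang 0.01930466856584867
['scene'] 0.0970651177010089 0.02292589347038343 [ 0.5267  0.2296  0.     -1.8761] tile in tray [-58.5121  -4.466   10.    ] ang 0.08116518958217478
['top'] 0.05207530551579875 0.016399823985377204 [ 0.5269  0.2291  0.     -1.8557] tile in tray [-59.5394   0.125   10.    ] ang -0.007708410300211632
t 19.7 pos [432.4 -15.4  79.6] F [-0.4 -0.1 -0.7] w 61.4
 shift now-axes [ 0.1  0.1 79.6]  turn [-0.  -0.1  0. ]  shift after-turn axes [ 0.3  0.1 79.6]
```

View pics/f.png

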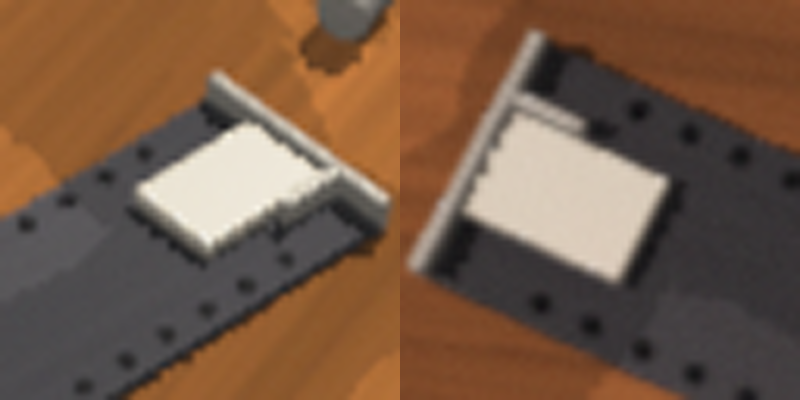

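drive_tool:
  motion:
    - [[0,0,30,0,0,0],[0,0,28,0,0,0],[0,0,14,0,0,0],[0,0,4,0,0,0],[0,0,0,0,0,0],[0,0,0,0,0,0]]

```text
time: 20.45
tool_pos: [0.4325, -0.0161, 0.0042]
ee_rot: [-0.001, 0.753, 0.658, 0.001]
ft_force: [-0.0, 0.1, -0.7]
grip_width: 0.0614
gripper_force: 0.0
```

drive_tool:
  motion:
    - [[0,0,0,0,0,0],[0,0,0,0,0,0],[0,0,0,0,0,0],[0,0,0,0,0,0]]
  fingers: 0.3
  force: 35

```text
time: 20.95
tool_pos: [0.4324, -0.0163, 0.0045]
ee_rot: [-0.001, 0.753, 0.658, 0.001]
ft_force: [-1.4, 1.8, 4.9]
grip_width: 0.0416
gripper_force: 34.6
```

drive_tool:
  motion:
    - [[0,0,-15,0,0,0],[0,0,-30,0,0,0],[0,0,-40,0,0,0],[0,0,0,0,0,0]]

```text
time: 21.45
tool_pos: [0.4344, -0.0171, 0.0916]
ee_rot: [0.002, 0.753, 0.658, 0.003]
ft_force: [1.3, 0.0, -1.3]
grip_width: 0.0414
gripper_force: 35.6
```

```bash
python3 go.py .527 .232 .09 1.2736
```

```text
t 21.45 pos [434.4 -17.1  91.6] F [ 1.3  0.  -1.3] w 41.4
 shift now-axes [259.2  58.3   2.4]  turn [ 0.3 -0.1  9.3]  shift after-turn axes [265.3  15.6   1.6]
```

drive_tool:
  motion:
    - [[0,0,0,0,0,9.3],[44,3,0,0,0,0],[45,3,0,0,0,0],[45,3,0,0,0,0],[45,3,0,0,0,0],[45,3,0,0,0,0],[42,1,0,0,0,0],[0,0,0,0,5,0],[0,0,0,0,5,0],[0,0,0,0,0,0]]

```text
time: 22.7
tool_pos: [0.5236, 0.2321, 0.0879]
ee_rot: [-0.053, 0.801, 0.592, 0.069]
ft_force: [0.5, -0.2, -1.2]
grip_width: 0.0416
gripper_force: 35.6
```

```bash
python3 go.py .5292 .2373 .0154 1.2736 0 10;  python3 - <<'E'
from h import *
s=snap('scene');a=[]
c=proj(s,[.53,.25,.04])[0].astype(int);h=48
cv2.imwrite('pics/g.png',cv2.resize(s['img'][c[1]-h:c[1]+h,c[0]-h:c[0]+h,::-1],(400,400),interpolation=cv2.INTER_CUBIC))
E
```

```text
t 22.7 pos [523.6 232.1  87.9] F [ 0.5 -0.2 -1.2] w 41.6
 shift now-axes [-6.   4.1 72.5]  turn [-0.2 -0.  -0.1]  shift after-turn axes [-6.   3.9 72.5]
```

drive_tool:
  motion:
    - [[-3,2,25,0,0,0],[-3,2,25,0,0,0],[0,0,14,0,0,0],[0,0,0,0,0,0],[0,0,0,0,0,0]]

```text
time: 23.38
tool_pos: [0.5308, 0.2375, 0.0257]
ee_rot: [-0.053, 0.801, 0.592, 0.071]
ft_force: [-0.4, -0.2, -0.2]
grip_width: 0.0418
gripper_force: 35.6
```

```bash
python3 go.py .5292 .2373 .0154 1.2736 0 10
```

```text
t 23.38 pos [530.8 237.5  25.7] F [-0.4 -0.2 -0.2] w 41.8
 shift now-axes [-2.5 -1.5 10.1]  turn [-0.  -0.1  0. ]  shift after-turn axes [-2.5 -1.5 10.1]
```

drive_tool:
  motion:
    - [[-1,-1.5,4,0,0,0],[-1,0,3,0,0,0],[0,0,2,0,0,0],[0,0,0,0,0,0]]

```text
time: 23.88
tool_pos: [0.5287, 0.2372, 0.0158]
ee_rot: [-0.053, 0.801, 0.592, 0.07]
ft_force: [-0.3, 0.2, 0.1]
grip_width: 0.0412
gripper_force: 35.7
```

drive_tool:
  motion:
    - [[0,0,1.5,0,0,0],[0,0,0,0,0,0]]

```text
time: 24.12
tool_pos: [0.5288, 0.2373, 0.0155]
ee_rot: [-0.053, 0.801, 0.592, 0.071]
ft_force: [-3.8, -2.4, 9.4]
grip_width: 0.0415
gripper_force: 37.7
```

drive_tool:
  motion:
    - [[0,0,-1,0,0,0],[0,0,0,0,0,0],[0,0,0,0,0,0],[0,0,-10,0,0,0],[0,0,-25,0,0,0],[0,0,-35,0,0,0],[0,0,0,0,-10,0],[0,0,0,0,0,0]]
  fingers: 0.68

```text
time: 25.12
tool_pos: [0.5266, 0.2275, 0.0854]
ee_rot: [-0.001, 0.803, 0.596, 0.002]
ft_force: [-0.3, -0.0, 0.5]
grip_width: 0.0578
gripper_force: 0.0
```

```bash
python3 go.py .6020 -.0777 .09 1.36
```

```text
t 25.12 pos [526.6 227.5  85.4] F [-0.3 -0.   0.5] w 57.8
 shift now-axes [-270.2  160.7   -5.6]  turn [ 0.  -0.2 -4.8]  shift after-turn axes [-282.7  137.6   -4.6]
```

drive_tool:
  motion:
    - [[0,0,0,0,0,-4.8],[-40,19,0,0,0,0],[-41,20,-1,0,0,0],[-41,20,-1,0,0,0],[-41,20,-1,0,0,0],[-40,20,-1,0,0,0],[-40,20,-1,0,0,0],[-40,19,0,0,0,0],[0,0,0,0,0,0]]

```text
time: 26.25
tool_pos: [0.6003, -0.0835, 0.0879]
ee_rot: [-0.001, 0.78, 0.626, 0.001]
ft_force: [-0.2, 0.9, 0.0]
grip_width: 0.0582
gripper_force: 0.0
```

```bash
python3 go.py .6018 -.0786 .0105 1.36; cat > e.py <<'E'
from fit import *
from go import pose_R
from scipy.spatial.transform import Rotation as Ro
np.set_printoptions(precision=4,suppress=True)
S={n:snap(n) for n in('scene','top')}
a=[]
for n in S:
    s=S[n];c=proj(s,[.53,.25,.01])[0].astype(int);h=40;k=5
    im=cv2.resize(s['img'][c[1]-h:c[1]+h,c[0]-h:c[0]+h,::-1],(400,400),interpolation=cv2.INTER_CUBIC)
    T=np.array([.5267,.2292,0,-1.868])
    for X,Z,th in [(-60,10,0),(-13.5,15.8,.175),(33.2,15.8,.175)]:
        B=box(-.034,.034,-.022,.022,.004,.0041)@Ro.from_euler('y',th).as_matrix().T+np.array([X,0,Z])/1000
        P=B@pose(T).T+T[:3]
        q=((proj(s,P[[0,2,6,4]])-c+h+.5)*k).astype(int); cv2.polylines(im,[q],True,(0,200,0),1)
    a.append(im)
cv2.imwrite('pics/h.png',np.hstack(a))
E
python3 e.py
```

```text
t 26.25 pos [600.3 -83.5  87.9] F [-0.2  0.9  0. ] w 58.2
 shift now-axes [ 4.8  0.4 77.4]  turn [-0.  -0.2 -0.4]  shift after-turn axes [ 5.1  0.5 77.4]
```

View pics/h.png

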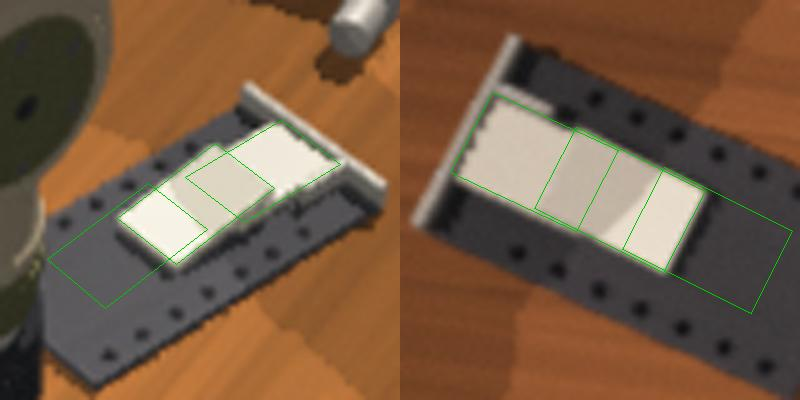

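drive_tool:
  motion:
    - [[3,0,30,0,0,0],[2,0,28,0,0,0],[0,0,14,0,0,0],[0,0,3,0,0,0],[0,0,0,0,0,0],[0,0,0,0,0,0]]

```text
time: 27.1
tool_pos: [0.6021, -0.0753, 0.0146]
ee_rot: [-0.0, 0.778, 0.628, 0.001]
ft_force: [0.1, -0.6, 0.6]
grip_width: 0.058
gripper_force: 0.0
```

drive_tool:
  motion:
    - [[0,0,0,0,0,0],[0,0,0,0,0,0],[0,0,0,0,0,0],[0,0,0,0,0,0]]
  fingers: 0.3

```text
time: 27.6
tool_pos: [0.6016, -0.0753, 0.0139]
ee_rot: [-0.001, 0.778, 0.628, 0.001]
ft_force: [-0.6, -0.4, 3.4]
grip_width: 0.0253
gripper_force: 1.7
```

drive_tool:
  motion:
    - [[0,0,-15,0,0,0],[0,0,-35,0,0,0],[0,0,-40,0,0,0],[0,0,0,0,0,0]]

```text
time: 28.1
tool_pos: [0.6039, -0.076, 0.1081]
ee_rot: [0.002, 0.778, 0.628, 0.003]
ft_force: [0.2, 0.1, -0.2]
grip_width: 0.0255
gripper_force: 0.0
```

```bash
python3 go.py .515 .192 .10 1.2736
```

```text
t 28.1 pos [603.9 -76.  108.1] F [ 0.2  0.1 -0.2] w 25.5
 shift now-axes [ 243.1 -143.6    7.6]  turn [ 0.4 -0.1  4.8]  shift after-turn axes [ 230.2 -163.5    8.1]
```

drive_tool:
  motion:
    - [[0,0,0,0,0,0],[0,0,0,0,0,0]]
  fingers: 0.68

```text
time: 28.35
tool_pos: [0.6002, -0.0751, 0.1023]
ee_rot: [-0.002, 0.778, 0.628, -0.0]
ft_force: [-0.8, 0.1, -1.2]
grip_width: 0.0579
gripper_force: 0.0
```

```bash
python3 c.py tile3_mid .6023 -.0728 .01 1.357; python3 go.py .6018 -.0786 .0105 1.36
```

```text
no mask top tile3_mid
tile3_mid ['scene'] 0.04508036064288512 [ 0.6018 -0.0731  0.01    1.3538]
    scene 0.04323105577884523 [ 0.6018 -0.073   0.01    1.359 ]
t 28.55 pos [600.6 -75.2 102.5] F [-0.1  0.1 -0. ] w 57.9
 shift now-axes [-3.3  2.1 92. ]  turn [-0.2 -0.1 -0.1]  shift after-turn axes [-3.   1.8 92. ]
```

Tile unmoved; try again and check the height before closing.

drive_tool:
  motion:
    - [[-3,1,30,0,0,0],[0,0,30,0,0,0],[0,0,24,0,0,0],[0,0,6,0,0,0],[0,0,0,0,0,0],[0,0,0,0,0,0]]

```text
time: 29.3
tool_pos: [0.6025, -0.0785, 0.0146]
ee_rot: [-0.0, 0.778, 0.628, 0.001]
ft_force: [-0.1, 0.0, 0.8]
grip_width: 0.0577
gripper_force: 0.0
```

```bash
python3 go.py .6010 -.0780 .0100 1.36
```

```text
t 29.3 pos [602.5 -78.5  14.6] F [-0.1  0.   0.8] w 57.7
 shift now-axes [ 0.2 -1.6  4.6]  turn [ 0.  -0.1 -0.1]  shift after-turn axes [ 0.2 -1.6  4.6]
```

drive_tool:
  motion:
    - [[0,-1,3,0,0,0],[0,0,2,0,0,0],[0,0,0,0,0,0],[0,0,0,0,0,0]]

```text
time: 29.8
tool_pos: [0.6006, -0.0781, 0.0085]
ee_rot: [-0.001, 0.778, 0.628, 0.001]
ft_force: [-0.1, -0.3, -0.4]
grip_width: 0.058
gripper_force: 0.0
```

drive_tool:
  motion:
    - [[0,0,0,0,0,0],[0,0,0,0,0,0],[0,0,0,0,0,0],[0,0,0,0,0,0]]
  fingers: 0.3

```text
time: 30.3
tool_pos: [0.6008, -0.0781, 0.0088]
ee_rot: [-0.001, 0.778, 0.628, 0.001]
ft_force: [-1.6, 0.8, 4.6]
grip_width: 0.0421
gripper_force: 35.8
```

drive_tool:
  motion:
    - [[0,0,-15,0,0,0],[0,0,-35,0,0,0],[0,0,-40,0,0,0],[0,0,0,0,0,0]]

```text
time: 30.8
tool_pos: [0.6033, -0.079, 0.1028]
ee_rot: [0.002, 0.778, 0.628, 0.003]
ft_force: [0.5, -0.4, -1.0]
grip_width: 0.0427
gripper_force: 35.7
```

```bash
python3 go.py .5155 .1927 .09 1.2736
```

```text
t 30.8 pos [603.3 -79.  102.8] F [ 0.5 -0.4 -1. ] w 42.7
 shift now-axes [ 246.9 -143.4   12.3]  turn [ 0.4 -0.1  4.8]  shift after-turn axes [ 234.1 -163.5   12.8]
```

drive_tool:
  motion:
    - [[0,0,0,0,0,4.8],[39,-27,2,0,0,0],[39,-27,2,0,0,0],[39,-27,2,0,0,0],[39,-27,2,0,0,0],[39,-27,2,0,0,0],[39,-27,2,0,0,0],[0,0,0,0,5,0],[0,0,0,0,5,0],[0,0,0,0,0,0]]

```text
time: 32.05
tool_pos: [0.5128, 0.192, 0.0863]
ee_rot: [-0.053, 0.801, 0.592, 0.069]
ft_force: [-0.2, 0.5, -0.1]
grip_width: 0.0421
gripper_force: 35.7
```

```bash
python3 go.py .5155 .1927 .0137 1.2736 0 10
```

```text
t 32.05 pos [512.8 192.   86.3] F [-0.2  0.5 -0.1] w 42.1
 shift now-axes [-11.1   2.6  71.7]  turn [-0.2 -0.  -0.1]  shift after-turn axes [-11.1   2.4  71.8]
```

drive_tool:
  motion:
    - [[-6,1,25,0,0,0],[-5,1,25,0,0,0],[0,0,12,0,0,0],[0,0,0,0,0,0],[0,0,0,0,0,0]]

```text
time: 32.67
tool_pos: [0.5167, 0.1926, 0.0249]
ee_rot: [-0.053, 0.801, 0.592, 0.071]
ft_force: [-0.0, 0.2, -0.2]
grip_width: 0.0424
gripper_force: 35.7
```

```bash
python3 go.py .5155 .1927 .0137 1.2736 0 10
```

```text
t 32.67 pos [516.7 192.6  24.9] F [-0.   0.2 -0.2] w 42.4
 shift now-axes [-2.3 -1.2 11. ]  turn [-0.  -0.1  0. ]  shift after-turn axes [-2.2 -1.2 11. ]
```

drive_tool:
  motion:
    - [[-1,-1,4,0,0,0],[-1,0,3,0,0,0],[0,0,2,0,0,0],[0,0,0,0,0,0]]

```text
time: 33.17
tool_pos: [0.5148, 0.1923, 0.0148]
ee_rot: [-0.053, 0.801, 0.592, 0.07]
ft_force: [-0.2, 0.3, 0.3]
grip_width: 0.0427
gripper_force: 35.7
```

drive_tool:
  motion:
    - [[0,0,1.5,0,0,0],[0,0,0,0,0,0]]

```text
time: 33.42
tool_pos: [0.5152, 0.1926, 0.0139]
ee_rot: [-0.053, 0.801, 0.592, 0.071]
ft_force: [-1.3, -0.1, 4.0]
grip_width: 0.0421
gripper_force: 36.1
```

Contact at the expected height; release and retreat.

drive_tool:
  motion:
    - [[0,0,0,0,0,0],[0,0,0,0,0,0],[0,0,0,0,0,0],[0,0,-10,0,0,0],[0,0,-25,0,0,0],[0,0,-40,0,0,0],[-40,20,-10,0,-5,0],[-50,20,0,0,-5,0],[-50,20,0,0,0,0],[-50,20,0,0,0,0]]
  fingers: 0.68

```text
time: 34.67
tool_pos: [0.5323, -0.0273, 0.0861]
ee_rot: [-0.001, 0.804, 0.595, 0.001]
ft_force: [0.2, -0.5, -0.6]
grip_width: 0.0585
gripper_force: 0.0
```

drive_tool:
  motion:
    - [[-40,20,0,0,0,0],[-40,0,0,0,0,0],[0,0,0,0,0,0]]

```text
time: 35.05
tool_pos: [0.5273, -0.111, 0.0857]
ee_rot: [-0.001, 0.805, 0.593, 0.001]
ft_force: [0.8, 1.5, -1.0]
grip_width: 0.0583
gripper_force: 0.0
```

```bash
python3 e.py
```

```text
(no output)
```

View pics/h.png

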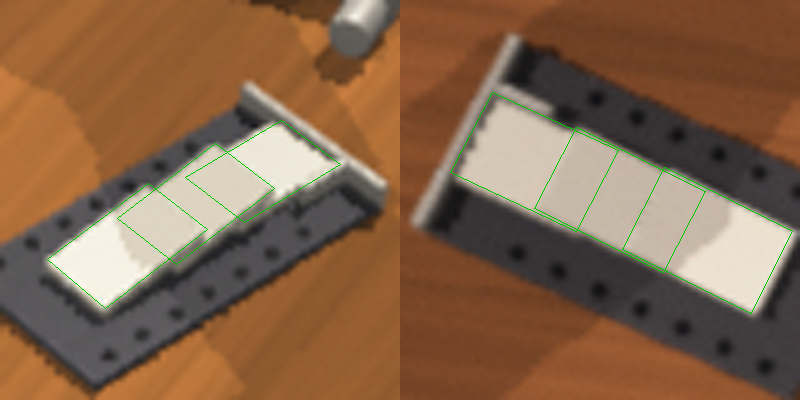

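The three tiles sit on the predicted outlines in both views, with tile 1 still flush in the corner. Handing in.

```bash
python3 -c "
from workcell import manip
print(manip.close_job())"
```

```text
the job is handed in; nothing more can be done
None
```

The job is handed in at about 35 s: tile 1 sits flush in the fence corner with tiles 2 and 3 shingled on it by about a third (the rack tile was first laid on the cork pad and let go), as last seen in both camera views, though the hand-in returned no verdict.

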